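# Put the kettle on

### The arm

A 6-joint arm with a two-finger parallel gripper is mounted at the origin on the work surface. World frame = base frame: x ahead of the robot, y to its left, z up, the work surface at z = 0. Lengths are in m, angles in rad, forces in N, time in s.
With the tool pointing down it reaches from about 0.35 to 0.775 m from the base axis. Payload 5.5 kg.
Tool frame: the origin (TCP) lies on the centre line of the jaws, within the pads' length; the fingertips stand 11 mm ahead of it and the grasp point (between the pads) lies 8 mm behind it; z points along the fingers, y is the line along which they close (so a half turn about z gives the same grasp; the last joint's range is limited). The gripper opens to 85 mm and grips with 20 to 120 N. Pads are 22 mm wide; open, the fingers measure 114 mm over their backs; the gripper's body (76 mm by 85 mm) begins 54 mm behind the grasp point. The pads swing forward as they close: fully open they stand 13 mm farther back than shut.
Start: joints at [1.069, 0.313, 0.046, 1.304, 0, 1.431], TCP at [0.204, 0.538, 0.242] pointing down, gripper open.
Joint ranges: [-2.76, 2.76], [-0.86, 1.69], [-1.03, 1.26], [-2.2, 2.34], [-1.47, 1.5], [-3.14, 3.14]. Speed limits (rad/s): [2.57, 2.57, 3.14, 3.14, 3.14, 3.14].

### API

Orientations are given as a unit quaternion [w, x, y, z].
In Python, from workcell import env, viewer, order, models gives the robot as it stands.
- The arm moves only by the tool drive_tool, never from a script. Its argument "series" is a list that holds one entry, the list of rows, each a list of 6 numbers: the shift along the tool's x, y, z each as a share of 120 mm, from -1 to 1, then the turn, a rotation vector about the tool's x, y, z each as a share of 180 degrees, from -1 to 1. A call has 1 to 20 rows; each row shifts and turns the commanded pose from where the row before left it, along the tool's axes as they then stand; what a row does not reach is not made up. A row lasts 1/8 s, in which the tool goes at most 62.5 mm and 10.7 degrees, less where a joint would pass 70% of its speed; a pose out of reach is approached as far as the arm can. A call with a number of a shift or a turn outside -1 to 1 is refused whole. A call with a gripper value outside its range is refused whole. "jaw" is the opening, from -1 (shut) to 1 (fully open), set as the call begins (left out, the last holds). The fingers move at their own pace and stop on an object; "grip_force" is the grip in N (left out, the last holds). Time passes only in rows, so rows that do not move let the fingers close. It gives the time, the measured TCP pose, the force, the opening and the grip force at its end, in the units of the state.
- env.get_state(): the state, without advancing time (a new reading comes with each control period).
- viewer.read_camera(name): name is "side" or "top" or "wrist"; returns the picture (420x560x3 uint8, red, green, blue); there is no depth.
- viewer.camera_info(name): a dict with "intrinsics" (3x3 intrinsics, pixels), "R" (3x3) and "t" (3): a world point X has camera coordinates R X + t; the wrist camera has in their place "T_tool_cam" (4x4, takes a point from camera to tool coordinates, whose origin is the TCP and whose axes are the flange's). Camera axes: x right, y down, z forward; pixel columns grow to the right and rows downward; lengths in m; the calibration is good to about 2 mm. A picture is of the moment at which its call begins: read the wrist's pose just before it. camera_info takes no time and is no camera call.
- order.hand_in(): hands the job in; it is judged then, once.
Trained networks look in the newest picture that a camera, given by its name, has taken for a name from the list of things; names that differ only in an ending like _2 or _b are one class to them, and where a whole thing is asked for, a point or a joint stands for the part that bears it (a point fixed in the world has none). Each returns a list of dicts, best first, with "score" (0 to 1); they miss things now and then, are a little off and sometimes report something else, mostly with a low value. They report only what shows in the picture. A call takes as long as a camera call.
- models.silhouettes(label, camera): "region" (420x560 bool, what is visible of it) and "location" ([column, row] in pixels, amid what is visible of it).
The state is a dict: "clock": time; "joint_pos": joint angles; "qvel": joint speeds; "tau": joint torques, N m; "tcp_pos": TCP position; "orientation": TCP orientation; "wrist_force": force on the tool from outside, world axes, zero at the start; "ft_torque": the same for the moment, N m; "finger_gap": finger opening in m; "grip_force": force on a finger pad.
Only numpy, scipy, OpenCV 4.12 (cv2) and the standard library are available. Lean on these libraries where they do the work, as an engineer would, in place of code of your own. Each camera call takes 0.05 s, during which the arm holds its last target. There are 200 camera calls.

### The job

Put the filled kettle on the hob. First swing its folded-down carry handle up until it clicks home, locked upright; only then lift the kettle by that handle, carry it over and set it down gently on the glass in the middle of the larger cooking ring, its whole base inside the ring. Leave it standing there with the handle still locked upright; do not tip the kettle so that it spills, and leave the other things on the worktop and hob where they are.

Things in the scene. Friction and masses are not known exactly. Their poses are not given: they have to be found in the camera images.
- kettle: steel stove kettle, loose, 0.74 to 0.96 kg. Origin: centre of its underside; z up, +x to the spout; the handle folds down over +y. Underside 170 mm across, belly 190 at 35 mm height, 148 at 94 mm, 104 at 108 mm; fixed lid, its black knob tops out at 148 mm. Spout tip 140 mm from the axis, 125 mm up. The body is too wide to grip. Handle pivots 105 mm up, in line with x.
- kettle_handle (a joint): angle of the carry handle: 0 = folded, level over the kettle's +y side (starts at 0 to 0.5); 1.571 = upright, its end stop, where a sprung detent locks it. Stays where left. Needs under 3 N at the grip; the detent resists from about 1.1, is over at 1.37 and from 1.47 rad draws the handle home by itself; short of that it is not locked. Hard pushing drags or tips the kettle.
- handle_grip (a point): centre of the handle's grip: a round black bar 22 mm thick, 92 mm long, parallel to the kettle's x axis, on two 9 mm steel rods; 135 mm from the pivot line: at (0, 135, 105) mm in the kettle's frame when folded level, (0, 0, 240) mm when upright. Free room beside and below it. Pinched, the bar turns stiffly between the pads and the kettle may creep 1 to 2 cm.
- handle_pivot (a point): middle of the handle's pivot line, on the kettle's axis, 105 mm above its underside; x along the pivot line, towards the spout. The grip swings about this x axis, from +y up to +z, at 135 mm radius.
- hob: black glass hob, fixed: 510 mm along its x, 290 mm along its y, glass top 6 mm above the worktop. Two cooking rings in thin grey lines: the larger, 210 mm across, at the end nearer the robot; the smaller, 150 mm across, next to it; touch marks at the far end. Origin: under its centre.
- large_zone (a point): centre of the larger cooking ring, on the glass, 130 mm from the hob's centre towards the hob's -x, 6 mm above the worktop.
- milk_pan: small steel milk pan standing on the smaller ring, 130 mm across, 68 mm high, with a black handle reaching 215 mm from its axis at about 66 mm height (along its x); origin: centre of its underside. Stays put.
- mug: white mug, 82 mm across, 92 mm high, handle at its +y; origin: centre of its underside. Stays put.
- storage_jar: glass storage jar with a wooden lid, 90 mm across, 130 mm high; origin: centre of its underside. Stays put.
- tea_tin: round metal tea tin, 84 mm across, 117 mm high; origin: centre of its underside. Stays put.
- soap_bottle: washing-up bottle, 64 mm across, 190 mm high, by the sink; origin: centre of its underside. Stays put.
- bowl: white bowl, 150 mm across, 60 mm high, left of the hob; origin: centre of its underside. Stays put.
- pepper_mill: turned wooden pepper mill, 56 mm across, 162 mm high, left of the hob; origin: centre of its underside. Stays put.

How it is judged:
By the outcome, as a careful person would: the job done as asked, in the order asked, and still so for the second after the job is handed in, with the robot touching nothing.
It also fails if it takes over 61 s, if anything falls off the work surface, if the arm or the gripper's body presses on something with over 40 N, if the wrist force passes 120 N, or if a joint passes its speed limit or range.

## Working session

There is one attempt and no reset: what is moved stays moved. The work goes in short steps, Python scripts to look and compute and a tool call to move; the robot and the scene stay as the last step left them, time stands still between calls to the robot, and variables do not carry over. Pictures are saved under pics/ and viewed, at most 10 in all, crops included, and the job is handed in when it is done.

Besides the shell and the picture viewer there is one more tool, called after "Call:" as a command line: name --argument value ..., lists and objects as JSON in quotes. drive_tool: Moves the arm, as the interface text tells. Its arguments: {"type":"object","properties":{"series":{"type":"array"},"jaw":{"type":"number"},"grip_force":{"type":"number"}},"required":["series"]}

```bash
mkdir -p pics
python3 - <<'E'
from workcell import env, viewer, order, models
import cv2,numpy as np
s=env.get_state(); print({k:np.round(v,3).tolist() for k,v in s.items()})
for n in("top","side"):
    im=viewer.read_camera(n); cv2.imwrite(f"pics/{n}0.png",im[:,:,::-1])
    ci=viewer.camera_info(n); print(n,np.round(ci["intrinsics"],1).tolist(),np.round(ci["R"],3).tolist(),np.round(ci["t"],3).tolist())
    for l in("kettle","handle_grip","hob","milk_pan","mug","storage_jar","tea_tin","soap_bottle","bowl","pepper_mill"):
        for d in models.silhouettes(l,n)[:2]:
            r=d["region"];ys,xs=np.where(r); print(l,round(d["score"],2),np.round(d["location"]),r.sum(),xs.min(),xs.max(),ys.min(),ys.max())
print(viewer.camera_info("wrist"))
E
```

```text
{'clock': 0.0, 'joint_pos': [1.069, 0.314, 0.045, 1.304, 0.0, 1.431], 'qvel': [0.0, 0.002, -0.001, -0.001, 0.001, -0.001], 'tau': [-0.002, -48.064, 29.852, 0.02, -0.0, -0.0], 'tcp_pos': [0.203, 0.537, 0.241], 'orientation': [-0.0, 0.18, 0.984, -0.001], 'wrist_force': [-1.336, 0.221, 0.403], 'ft_torque': [-0.022, -0.02, 0.016], 'grip_force': 0.0, 'finger_gap': 0.085}
top [[419.2, 0.0, 281.8], [0.0, 419.2, 211.1], [0.0, 0.0, 1.0]] [[0.026, -0.999, -0.019], [-0.994, -0.024, -0.102], [0.102, 0.021, -0.995]] [0.034, 0.619, 1.333]
kettle 0.88 [370. 240.] 3124 328 400 198 273
kettle 0.2 [334. 235.] 576 328 380 209 274
handle_grip 0.68 [338. 241.] 652 328 380 208 274
hob 0.75 [211. 240.] 11961 158 256 151 308
milk_pan 0.76 [207. 202.] 1633 146 227 178 233
milk_pan 0.28 [334. 238.] 283 329 370 209 274
mug 0.78 [290. 153.] 669 277 301 139 176
mug 0.55 [207. 202.] 1730 145 227 178 235
storage_jar 0.7 [432. 197.] 997 410 450 187 219
storage_jar 0.15 [211. 235.] 12093 157 257 150 308
tea_tin 0.81 [352. 157.] 749 338 368 141 172
soap_bottle 0.85 [468. 232.] 639 452 491 224 244
bowl 0.83 [103. 265.
[... 704 characters left out ...]
 [261. 198.] 3820 201 335 176 213
soap_bottle 0.66 [283. 348.] 2100 267 298 301 385
bowl 0.96 [240. 154.] 490 221 253 147 166
pepper_mill 0.82 [270. 151.] 279 264 276 134 168
{'intrinsics': array([[290.59752148,   0.        , 284.26655731],
       [  0.        , 290.59752148, 204.61893506],
       [  0.        ,   0.        ,   1.        ]]), 'T_tool_cam': array([[ 3.91374425e-04, -9.60440055e-01, -2.78486529e-01,
         7.04643393e-02],
       [ 9.99999882e-01,  4.55869749e-04, -1.66834598e-04,
        -5.46550578e-04],
       [ 2.87188215e-04, -2.78486431e-01,  9.60440121e-01,
        -1.32065918e-01],
       [ 0.00000000e+00,  0.00000000e+00,  0.00000000e+00,
         1.00000000e+00]])}
```

Run:
```python
import cv2
a=cv2.imread("pics/top0.png")[130:320,70:500]; cv2.imwrite("pics/t1.png",cv2.resize(a,None,fx=1.86,fy=1.86,interpolation=cv2.INTER_CUBIC))
a=cv2.imread("pics/side0.png")[130:400,190:400]; cv2.imwrite("pics/s1.png",cv2.resize(a,None,fx=2.2,fy=2.2,interpolation=cv2.INTER_CUBIC))
```

```text
(no output)
```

View pics/t1.png

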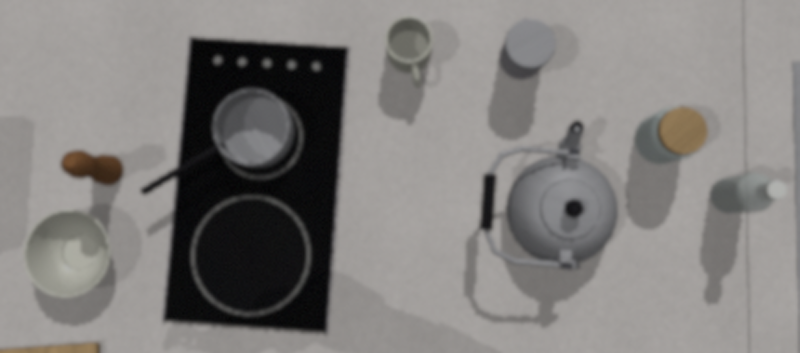

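View pics/s1.png

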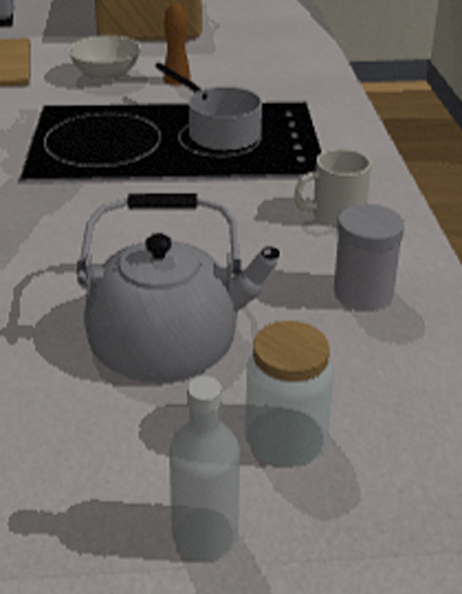

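The top view shows the kettle at about pixel (377,241), spout away from the robot, with its handle folded to the left (+y) and the grip at about (332,239). The large ring is at about (205,267) and the milk pan is on the small ring. The side view agrees.

```bash
cat > h.py <<'E'
import numpy as np,cv2
from workcell import env, viewer, order, models
C={n:viewer.camera_info(n) for n in("top","side")}
def ray(n,p):
    c=C[n];R=c["R"];o=-R.T@c["t"];d=R.T@np.linalg.inv(c["intrinsics"])@[p[0],p[1],1.];return o,d
def atz(n,p,z):
    o,d=ray(n,p);return o+d*(z-o[2])/d[2]
def tri(a,b):
    A=[];y=[]
    for n,p in(("top",a),("side",b)):
        o,d=ray(n,p);d=d/np.linalg.norm(d);P=np.eye(3)-np.outer(d,d);A.append(P);y.append(P@o)
    A=np.vstack(A);y=np.hstack(y);x=np.linalg.lstsq(A,y,rcond=None)[0];return x,np.linalg.norm(A@x-y)
E
python3 - <<'E'
from h import *
np.set_printoptions(precision=4,suppress=True)
T=lambda x,y:(70+(x+.5)/1.86-.5,130+(y+.5)/1.86-.5)
S=lambda x,y:(190+(x+.5)/2.2-.5,130+(y+.5)/2.2-.5)
for n,a,b in(("knob",T(573,208),S(158,243)),("spout",T(576,127),S(270,253)),("grip",T(488,202),S(162,201)),("gripfar",T(490,176),S(197,200)),("gripnear",T(486,229),S(128,201)),("ring",T(251,255),S(103,139)),("pan",T(252,127),S(225,97))): print(n,*tri(a,b))
print("knob@.14",atz("top",T(573,208),.14),atz("side",S(158,243),.142)); print("spout@.125",atz("top",T(576,127),.125))
print("ring@6",atz("top",T(251,255),.006),atz("side",S(103,139),.006))
for p in((193,39),(347,47),(326,331),(165,320)):print("hob",atz("top",T(*p),.006))
for n,p,z in(("mug",(408,42),.092),("tin",(530,44),.117),("jar",(683,131),.13),("soap",(777,189),.19),("panhandle tip",(147,190),.066),("mill",(77,163),.16),("bowl",(67,253),.06)):print(n,atz("top",T(*p),z))
# refine: ring ellipse from grey pixels
im=cv2.imread("pics/top0.png",0); 
m=np.zeros_like(im); cv2.circle(m,(205,267),40,255,-1); ys,xs=np.where((im>70)&(m>0)); 
r=np.hypot(xs-204.6,ys-266.9);k=(r>27)&(r<36); e=cv2.fitEllipse(np.c_[xs[k],ys[k]].astype(np.float32)); print(k.sum(),e,atz("top",e[0],.006))
for n in("top","side"):
    viewer.read_camera(n)
    for l in("handle_grip","handle_pivot"):
        for d in models.silhouettes(l,n)[:2]:print(n,l,d["score"],d["location"])
E
```

```text
knob [ 0.5213 -0.2403  0.1382] 0.0020057656511668935
spout [ 0.6542 -0.2479  0.1225] 0.0016306728735366936
grip [ 0.5284 -0.1071  0.1153] 0.0017867812886973031
gripfar [ 0.573  -0.1097  0.1163] 0.0011261537261063298
gripnear [ 0.4839 -0.1045  0.1157] 0.0027266858276452192
ring [0.4289 0.299  0.0035] 0.001238973440365014
pan [0.6473 0.2912 0.0823] 0.0009963108530161942
knob@.14 [ 0.5226 -0.2399  0.14  ] [ 0.5199 -0.2461  0.142 ]
spout@.125 [ 0.655  -0.2475  0.125 ]
ring@6 [0.4299 0.2985 0.006 ] [0.4284 0.294  0.006 ]
hob [0.8168 0.4221 0.006 ]
hob [0.8081 0.1409 0.006 ]
hob [0.3019 0.1611 0.006 ]
hob [0.3127 0.4449 0.006 ]
mug [0.7985 0.0299 0.092 ]
tin [ 0.7933 -0.1728  0.117 ]
jar [ 0.6519 -0.4188  0.13  ]
soap [ 0.5578 -0.5393  0.19  ]
panhandle tip [0.5373 0.4698 0.066 ]
mill [0.5734 0.5528 0.16  ]
bowl [0.4267 0.6028 0.06  ]
93 ((204.2454833984375, 266.9361267089844), (62.060691833496094, 63.36800765991211), 27.274076461791992) [0.4296 0.3    0.006 ]
top handle_grip 0.79 [332.5, 240.6]
top handle_pivot 0.9 [369.4, 242.1]
side handle_grip 0.97 [261.3, 220.1]
side handle_pivot 0.8 [265.2, 267.0]
```

Call:
drive_tool --series '[[[0, 0, -0.4, 0, 0, -0.0483], [-0.35, -0.35, -0.1, 0, 0, -0.0484], [-0.36, -0.37, 0, 0, 0, 0], [-0.36, -0.37, 0, 0, 0, 0], [-0.36, -0.37, 0, 0, 0, 0], [-0.36, -0.37, 0, 0, 0, 0], [-0.36, -0.37, 0, 0, 0, 0], [-0.36, -0.37, 0, 0, 0, 0], [0, 0, 0, 0.055, 0, 0], [0, 0, 0, 0.055, 0, 0], [0, 0, 0, 0.055, 0, 0], [0, 0, 0, 0.055, 0, 0], [0, 0, 0, 0.055, 0, 0], [0, 0, 0, 0.055, 0, 0], [0, 0, 0, 0.055, 0, 0], [0, 0, 0, 0, 0, 0]]]' --jaw 0.1 --grip_force 20

```text
clock: 3.4
tcp_pos: [0.4791, 0.2081, 0.2953]
orientation: [-0.021, 0.02, 0.82, -0.571]
wrist_force: [0.4, 0.3, -0.2]
finger_gap: 0.0466
grip_force: 0.0
```

```bash
cat >> h.py <<'E'
from scipy.spatial.transform import Rotation as Ro
np.set_printoptions(precision=4,suppress=True)
def pose():
    s=env.get_state();q=s["orientation"];return np.array(s["tcp_pos"]),Ro.from_quat([q[1],q[2],q[3],q[0]])
def to(target,Rt=None):
    p,R=pose();print("shift/120mm",R.inv().apply(np.array(target)-p)/.12,end=" ")
    if Rt is not None:print("turn/180",(R.inv()*Rt).as_rotvec()/np.pi,end="")
    print()
E
python3 - <<'E'
from h import *
p,R=pose();print(R.as_matrix(),env.get_state()["joint_pos"])
z=R.as_matrix()[:,2]
grip=np.array([.5284,-.1071,.1153])
a=grip-.100*z+[0,0,0]   # standoff
to(a); to(grip+.008*z)
ya=np.deg2rad(-3.3);X=np.array([np.cos(ya),np.sin(ya),0]);Y=np.array([-X[1],X[0],0]);Z=np.array([0,0,1.])
e=np.deg2rad(20.4);zt=-Y*np.cos(e)-Z*np.sin(e);M=np.c_[-X,np.cross(zt,-X),zt];to(a,Ro.from_matrix(M))
E
```

```text
[[-0.9983  0.0095 -0.0569]
 [ 0.0567  0.3464 -0.9364]
 [ 0.0108 -0.938  -0.3464]] [ 0.652   0.8939  0.531   2.2647 -0.7891  1.1781]
shift/120mm [-0.5756  0.5008  2.1226] 
shift/120mm [-0.5756  0.5008  3.0226] 
shift/120mm [-0.5756  0.5008  2.1226] turn/180 [-0.0007 -0.0009  0.0033]
```

Call:
drive_tool --series '[[[-0.096, 0.083, 0.354, 0, 0, 0], [-0.096, 0.083, 0.354, 0, 0, 0], [-0.096, 0.083, 0.354, 0, 0, 0], [-0.096, 0.083, 0.354, 0, 0, 0], [-0.096, 0.083, 0.354, 0, 0, 0], [-0.096, 0.083, 0.354, 0, 0, 0.003], [0, 0, 0, 0, 0, 0], [0, 0, 0, 0, 0, 0]]]'

```text
clock: 4.4
tcp_pos: [0.5362, -0.014, 0.1589]
orientation: [-0.012, 0.029, 0.823, -0.567]
wrist_force: [-0.2, -0.1, 0.2]
finger_gap: 0.047
grip_force: 0.0
```

Run:
```python
from h import *
p,R=pose();print(p,R.as_matrix()[:,2],env.get_state()["joint_pos"])
im=viewer.read_camera("wrist");cv2.imwrite("pics/w1.png",im[:,:,::-1])
ci=viewer.camera_info("wrist");T=ci["T_tool_cam"];K=ci["intrinsics"]
def proj(X):
    t=R.inv().apply(np.array(X)-p);c=np.linalg.inv(T)@np.r_[t,1];u=K@c[:3];return u[:2]/u[2]
for X in([.5284,-.1071,.1153],[.573,-.1097,.1153],[.484,-.1045,.1153],[.521,-.241,.148]):print(proj(X))
for d in models.silhouettes("handle_grip","wrist")[:2]:
    print(d["score"],d["location"])
```

```text
[ 0.5362 -0.014   0.1589] [-0.0535 -0.9329 -0.3561] [ 0.3022  0.7714  0.0175  1.5624 -1.0648  0.8267]
[294.0685 204.8303]
[294.3159 253.4654]
[293.8014 151.2041]
[226.6782 179.8572]
0.96 [291.5, 199.2]
```

View pics/w1.png

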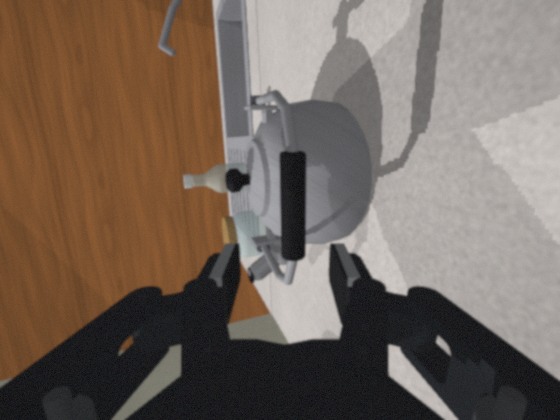

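The wrist view shows the bar at column 292, rows 151–259, between the open fingers, within about 3 px of the prediction. I'll advance onto it.

Run:
```python
from h import *
p,R=pose();z=R.as_matrix()[:,2];to(np.array([.5284,-.1075,.1153])+.008*z)
```

```text
shift/120mm [0.0225 0.0534 0.9321]
```

Call:
drive_tool --series '[[[0.005, 0.014, 0.235, 0, 0, 0], [0.006, 0.013, 0.235, 0, 0, 0], [0.006, 0.013, 0.23, 0, 0, 0], [0.005, 0.013, 0.23, 0, 0, 0], [0, -0.065, -0.005, 0, 0, 0], [0, -0.065, -0.005, 0, 0, 0], [0, -0.065, -0.006, 0, 0, 0], [0, -0.065, -0.006, 0, 0, 0], [0, -0.065, -0.009, 0, 0, 0], [0, -0.065, -0.009, 0, 0, 0], [0, 0, 0, 0, 0, 0]]]'

```text
clock: 5.88
tcp_pos: [0.5262, -0.1279, 0.1571]
orientation: [-0.013, 0.028, 0.822, -0.568]
wrist_force: [-0.4, -0.5, -1.1]
finger_gap: 0.0469
grip_force: 0.0
```

Run:
```python
from h import *
p,R=pose();print(p,R.as_matrix()[:,2],env.get_state()["joint_pos"])
ims=[]
for n in("top","side"):
    im=viewer.read_camera(n)[:,:,::-1]
    ims.append(im[170:300,280:440] if n=="top" else im[180:310,200:360])
    for l in("handle_grip","kettle"):
        for d in models.silhouettes(l,n)[:1]:print(n,l,d["score"],d["location"])
cv2.imwrite("pics/c2.png",cv2.resize(np.hstack(ims),None,fx=2.4,fy=2.4))
```

```text
[ 0.5262 -0.1279  0.1571] [-0.0539 -0.9339 -0.3535] [ 0.1133  0.614  -0.2314  1.1485 -1.1727  0.4651]
top handle_grip 0.93 [341.2, 233.0]
top kettle 0.64 [368.5, 239.3]
side handle_grip 0.88 [253.5, 215.6]
side kettle 0.86 [266.1, 268.0]
```

View pics/c2.png

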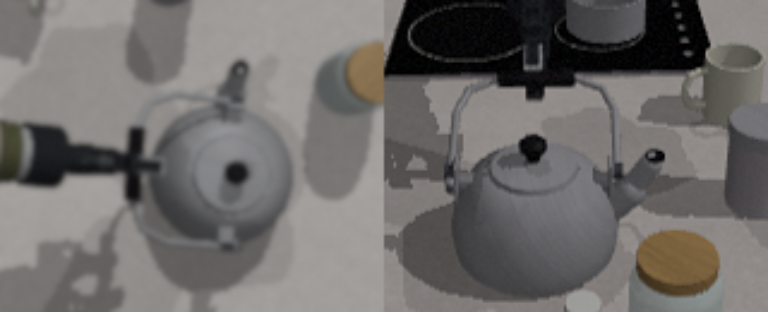

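The jaw has lifted the bar and the kettle hasn't shifted. I'll swing it up along the arc.

Call:
drive_tool --series '[[[0, -0.092, 0.004, -0.0278, 0, 0], [0, -0.092, 0.004, -0.0278, 0, 0], [0, -0.092, 0.004, -0.0278, 0, 0], [0, -0.092, 0.004, -0.0278, 0, 0], [0, -0.092, 0.004, -0.0278, 0, 0], [0, -0.092, 0.004, -0.0278, 0, 0], [0, -0.092, 0.004, -0.0278, 0, 0], [0, -0.092, 0.004, -0.0278, 0, 0], [0, -0.092, 0.004, -0.0278, 0, 0], [0, 0, 0, 0, 0, 0]]]'

```text
clock: 7.42
tcp_pos: [0.5213, -0.1957, 0.228]
orientation: [-0.002, 0.033, 0.977, -0.211]
wrist_force: [-0.1, -0.3, -0.5]
finger_gap: 0.047
grip_force: 0.0
```

Run:
```python
from h import *
p,R=pose();M=R.as_matrix();print(p,M,env.get_state()["joint_pos"])
d=p-[.521,-.241,.105];print("r",np.hypot(d[1],d[2]),np.rad2deg(np.arctan2(d[2],d[1])),"eps",np.rad2deg(np.arcsin(-M[2,2])))
```

```text
[ 0.5213 -0.1957  0.228 ] [[-0.9979  0.0631 -0.0168]
 [ 0.0644  0.9092 -0.4115]
 [-0.0107 -0.4117 -0.9113]] [-0.2958  0.2157 -0.1849  1.0566 -0.4099 -0.2527]
r 0.13109341691993168 69.79329553142252 eps 65.68226848459175
```

Call:
drive_tool --series '[[[0, -0.0555, 0.002, -0.0167, 0, 0], [0, -0.0555, 0.002, -0.0167, 0, 0], [0, -0.0555, 0.002, -0.0167, 0, 0], [0, -0.0555, 0.002, -0.0167, 0, 0], [0, -0.0555, 0.002, -0.0167, 0, 0], [0, -0.0555, 0.002, -0.0167, 0, 0], [0, -0.0555, 0.002, -0.0167, 0, 0], [0, 0, 0, 0, 0, 0]]]'

```text
clock: 8.43
tcp_pos: [0.5181, -0.2394, 0.2364]
orientation: [0.002, 0.031, 0.999, -0.028]
wrist_force: [-0.1, -0.5, -0.8]
finger_gap: 0.0471
grip_force: 0.0
```

Call:
drive_tool --series '[[[0, -0.055, 0.002, -0.0167, 0, 0], [0, 0, 0, 0, 0, 0], [0, 0, 0, 0, 0, 0]]]'

```text
clock: 8.8
tcp_pos: [0.5179, -0.2448, 0.2373]
orientation: [0.004, 0.03, 1.0, -0.002]
wrist_force: [-0.1, 0.7, 0.1]
finger_gap: 0.0473
grip_force: 0.0
```

```bash
cat > look.py <<'E'
from h import *
import sys
p,R=pose();M=R.as_matrix();print(p,M,env.get_state()["wrist_force"])
ims=[]
for n in("top","side"):
    im=viewer.read_camera(n)[:,:,::-1];cv2.imwrite("pics/%s_%s.png"%(sys.argv[1],n),im)
    ims.append(im[170:300,280:440] if n=="top" else im[180:310,200:360])
    for l in("handle_grip","kettle"):
        for d in models.silhouettes(l,n)[:1]:print(n,l,d["score"],d["location"])
cv2.imwrite("pics/%s.png"%sys.argv[1],cv2.resize(np.hstack(ims),None,fx=2.4,fy=2.4,interpolation=cv2.INTER_CUBIC))
E
python3 look.py c3
```

```text
[ 0.5179 -0.2448  0.2373] [[-0.9981  0.0606  0.0077]
 [ 0.0606  0.9982 -0.005 ]
 [-0.008  -0.0045 -1.    ]] [-0.077   0.7255  0.0638]
top handle_grip 0.77 [385.6, 248.0]
top kettle 0.6 [385.5, 246.4]
side handle_grip 0.86 [263.0, 211.2]
side kettle 0.9 [264.6, 262.6]
```

View pics/c3.png

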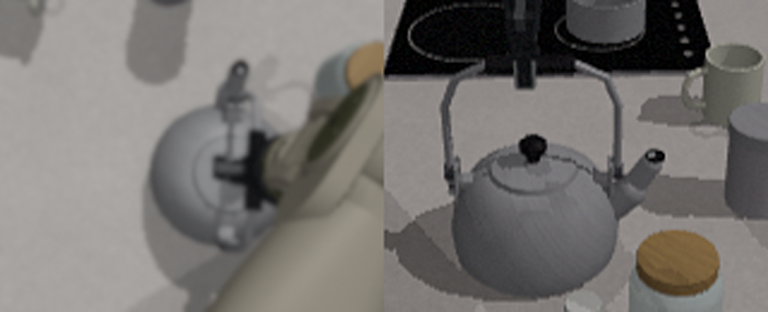

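Call:
drive_tool --series '[[[0, -0.035, 0, 0, 0, 0], [0, -0.035, 0, 0, 0, 0], [0, 0, 0, 0, 0, 0]]]'

```text
clock: 9.48
tcp_pos: [0.5174, -0.2538, 0.2376]
orientation: [0.004, 0.031, 1.0, -0.001]
wrist_force: [-0.1, 2.7, 0.2]
finger_gap: 0.047
grip_force: 1.4
```

Run:
```python
from h import *
def proj(n,X):
    c=C[n];u=c["intrinsics"]@(c["R"]@np.array(X)+c["t"]);return u[:2]/u[2]
for t in(75,80,85,90):
    t=np.deg2rad(t);print(proj("side",[.521,-.241+.135*np.cos(t),.105+.135*np.sin(t)]),proj("top",[.521,-.241+.135*np.cos(t),.105+.135*np.sin(t)]))
print("knob",proj("side",[.521,-.241,.14]))
p,R=pose();im=viewer.read_camera("wrist");cv2.imwrite("pics/w2.png",im[:,:,::-1])
viewer.read_camera("side")
for n in("side","wrist"):
  for d in models.silhouettes("handle_grip",n)[:1]:
    m=d["region"];ys,xs=np.where(m);print(n,d["score"],d["location"],xs.min(),xs.max(),ys.min(),ys.max())
```

```text
[260.6137 201.1428] [372.7121 240.8321]
[260.6647 202.4105] [377.1215 240.9108]
[260.7304 204.0945] [381.5373 241.0031]
[260.8106 206.1936] [385.9142 241.1083]
knob [261.9682 239.7137]
side 0.82 [265.9, 211.8] 223 298 203 248
wrist 0.58 [309.4, 240.8] 288 335 80 342
```

View pics/w2.png

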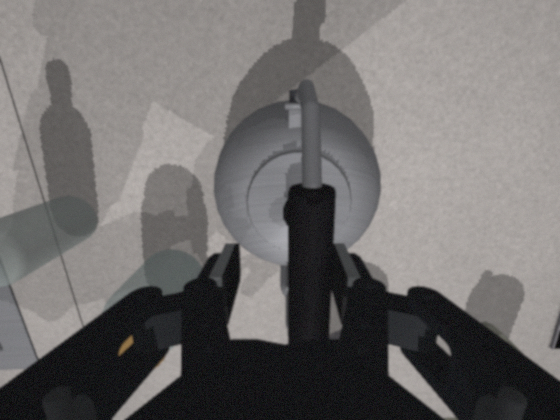

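The wrist view shows the bar at column 312, touching the right finger, directly above the kettle's centre (body spans columns 215–380). The handle seems to be at its stop. I'll centre the jaws and check that it stays there.

Call:
drive_tool --series '[[[0, 0.05, 0, 0, 0, 0], [0, 0.05, 0, 0, 0, 0], [0, 0, 0, 0, 0, 0]]]'

```text
clock: 10.05
tcp_pos: [0.5182, -0.2417, 0.2378]
orientation: [0.004, 0.03, 1.0, -0.002]
wrist_force: [0.2, 0.3, 0.3]
finger_gap: 0.0472
grip_force: 0.0
```

Run:
```python
from h import *
p,R=pose();print(p,env.get_state()["wrist_force"])
im=viewer.read_camera("side")
g=cv2.cvtColor(im,cv2.COLOR_RGB2GRAY).astype(int)
for c in(246,248,250,252,269,271,273,275):
    print(c,[(r,g[r,c]) for r in range(198,216) if g[r,c]<60])
# knob
for c in(260,262,264): print("knob",c,[r for r in range(230,255) if g[r,c]<60])
w=viewer.read_camera("wrist");wg=cv2.cvtColor(w,cv2.COLOR_RGB2GRAY)
for r in(200,215): print(r,[c for c in range(240,370) if wg[r,c]<45])
cv2.imwrite("pics/c4.png",cv2.resize(np.hstack([im[180:310,200:360,::-1],w[140:270,220:380,::-1]]),None,fx=2.4,fy=2.4,interpolation=cv2.INTER_CUBIC))
```

```text
[ 0.5182 -0.2417  0.2378] [0.1963 0.2886 0.3086]
246 [(198, np.int64(14)), (199, np.int64(9)), (200, np.int64(3)), (201, np.int64(7)), (202, np.int64(11)), (203, np.int64(13)), (204, np.int64(21)), (205, np.int64(16)), (206, np.int64(16)), (207, np.int64(20)), (208, np.int64(11)), (209, np.int64(3)), (210, np.int64(7)), (211, np.int64(51))]
248 [(198, np.int64(5)), (199, np.int64(5)), (200, np.int64(10)), (201, np.int64(8)), (202, np.int64(15)), (203, np.int64(19)), (204, np.int64(20)), (205, np.int64(15)), (206, np.int64(13)), (207, np.int64(14)), (208, np.int64(12)), (209, np.int64(7)), (210, np.int64(15)), (211, np.int64(51))]
250 [(198, np.int64(11)), (199, np.int64(2)), (200, np.int64(14)), (201, np.int64(2)), (202, np.int64(10)), (203, np.int64(17)), (204, np.int64(21)), (205, np.int64(12)), (206, np.int64(16)), (207, np.int64(19)), (208, np.int64(14)), (209, np.int64(4)), (210, np.int64(11)), (211, np.int64(50))]
252 [(198, np.int64(19)), (199, np.int64(13)), (200, np.int64(14)), (201, np.int64(14)), (202, np.int64(15)), (203, np.int64(9)), (204, np.int64(20)), (205, np.int64(
[... 1190 characters left out ...]
t64(7)), (210, np.int64(26)), (211, np.int64(58))]
knob 260 [237, 238, 239, 240, 241, 242, 243, 244, 245, 246, 247]
knob 262 [236, 237, 238, 239, 240, 241, 242, 243, 244, 245, 246, 247]
knob 264 [237, 238, 239, 240, 241, 242, 243, 244, 245, 246]
200 [264, 265, 266, 267, 268, 269, 270, 271, 272, 273, 274, 275, 276, 277, 278, 279, 280, 281, 282, 283, 284, 285, 286, 287, 288, 289, 290, 291, 292, 293, 294, 295, 296, 297, 298, 299, 300, 301, 302, 303, 304, 305, 306, 307, 308]
215 [265, 266, 267, 268, 269, 270, 271, 272, 273, 274, 275, 276, 277, 278, 279, 280, 281, 282, 283, 284, 285, 286, 287, 288, 289, 290, 291, 292, 293, 294, 295, 296, 297, 298, 299, 300, 301, 302, 303, 304, 305, 306, 307, 308]
```

View pics/c4.png

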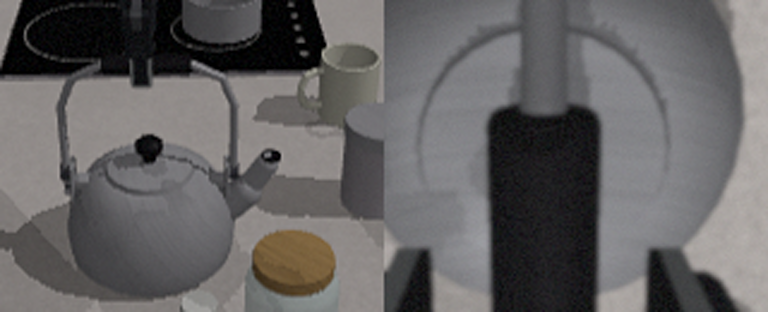

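In the wrist view the bar (crop column 544) is on the lid circle's centre (about 543) and hides the knob, so the handle is upright and stayed home. Next I grasp.

Call:
drive_tool --series '[[[0, 0, 0.05, 0, 0, 0], [0, 0, 0, 0, 0, 0], [0, 0, 0, 0, 0, 0], [0, 0, 0, 0, 0, 0], [0, 0, 0, 0, 0, 0], [0, 0, 0, 0, 0, 0]]]' --jaw -1 --grip_force 80

```text
clock: 10.9
tcp_pos: [0.5179, -0.242, 0.2311]
orientation: [0.004, 0.031, 1.0, -0.002]
wrist_force: [-0.8, 0.3, -6.2]
finger_gap: 0.02
grip_force: 78.3
```

Call:
drive_tool --series '[[[0, 0, -0.03, 0, 0, 0], [0, 0, -0.04, 0, 0, 0], [0, 0, -0.05, 0, 0, 0], [0, 0, -0.1, 0, 0, 0], [0, 0, -0.15, 0, 0, 0], [0, 0, -0.15, 0, 0, 0], [0, 0, -0.1, 0, 0, 0], [0, 0, -0.05, 0, 0, 0], [0, 0, 0, 0, 0, 0], [0, 0, 0, 0, 0, 0]]]'

```text
clock: 12.15
tcp_pos: [0.5173, -0.2416, 0.3113]
orientation: [0.004, 0.031, 1.0, -0.002]
wrist_force: [-1.2, 0.2, -7.9]
finger_gap: 0.0196
grip_force: 78.7
```

```bash
python3 look.py c5
python3 - <<'E'
from h import *
s=env.get_state();print(s["ft_torque"],s["joint_pos"])
to([.4295,.299,s["tcp_pos"][2]])
E
```

```text
[ 0.5173 -0.2416  0.3113] [[-0.9981  0.0614  0.0075]
 [ 0.0613  0.9981 -0.0035]
 [-0.0077 -0.003  -1.    ]] [-1.2296  0.2384 -7.93  ]
top handle_grip 0.74 [391.2, 251.4]
top kettle 0.94 [372.5, 240.1]
side handle_grip 0.86 [261.2, 182.5]
side kettle 0.78 [261.3, 239.3]
[-0.0281  0.0015  0.0355] [-0.5781  0.2905  0.1833  1.4547  0.0012 -0.5167]
shift/120mm [ 1.0082  4.4523 -0.0236]
```

View pics/c5.png

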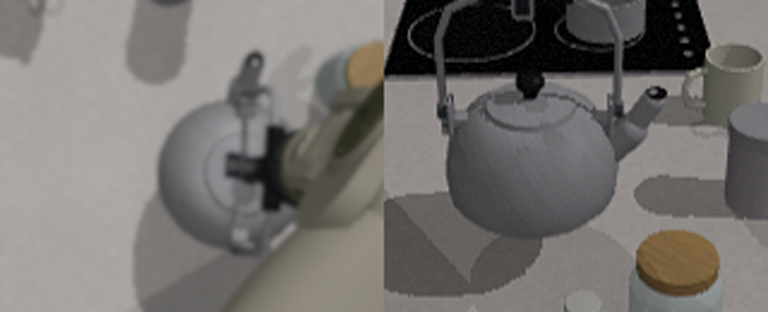

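Call:
drive_tool --series '[[[0.023, 0.1, 0, 0, 0, 0], [0.045, 0.2, 0, 0, 0, 0], [0.068, 0.3, 0, 0, 0, 0], [0.068, 0.3, 0, 0, 0, 0], [0.068, 0.3, 0, 0, 0, 0], [0.068, 0.3, 0, 0, 0, 0], [0.068, 0.3, 0, 0, 0, 0], [0.068, 0.3, 0, 0, 0, 0], [0.068, 0.3, 0, 0, 0, 0], [0.068, 0.3, 0, 0, 0, 0], [0.068, 0.3, 0, 0, 0, 0], [0.068, 0.3, 0, 0, 0, 0], [0.068, 0.3, 0, 0, 0, 0], [0.068, 0.3, 0, 0, 0, 0], [0.057, 0.25, 0, 0, 0, 0], [0.038, 0.17, 0, 0, 0, 0], [0.02, 0.09, 0, 0, 0, 0], [0.01, 0.04, 0, 0, 0, 0], [0, 0, 0, 0, 0, 0], [0, 0, 0, 0, 0, 0]]]'

```text
clock: 14.95
tcp_pos: [0.4296, 0.298, 0.3091]
orientation: [0.004, 0.031, 1.0, -0.002]
wrist_force: [0.9, -0.0, -8.8]
finger_gap: 0.0201
grip_force: 78.7
```

Run:
```python
from h import *
p,R=pose();print(p,R.as_matrix(),env.get_state()["wrist_force"])
t=viewer.read_camera("top");s=viewer.read_camera("side")
for n in("top","side"):
  for d in models.silhouettes("kettle",n)[:1]:
    ys,xs=np.where(d["region"]);print(n,d["score"],d["location"],xs.min(),xs.max(),ys.min(),ys.max())
a=cv2.resize(t[190:330,130:290,::-1],(400,350),interpolation=cv2.INTER_CUBIC);b=cv2.resize(s[100:240,180:340,::-1],(400,350),interpolation=cv2.INTER_CUBIC)
cv2.imwrite("pics/c6.png",np.hstack([a,b]))
```

```text
[0.4296 0.298  0.3091] [[-0.998   0.0623  0.0086]
 [ 0.0622  0.9981 -0.0046]
 [-0.0089 -0.004  -1.    ]] [ 0.9198 -0.0216 -8.8212]
top 0.73 [197.0, 264.2] 169 228 218 306
side 0.59 [232.5, 161.7] 208 271 112 185
```

View pics/c6.png

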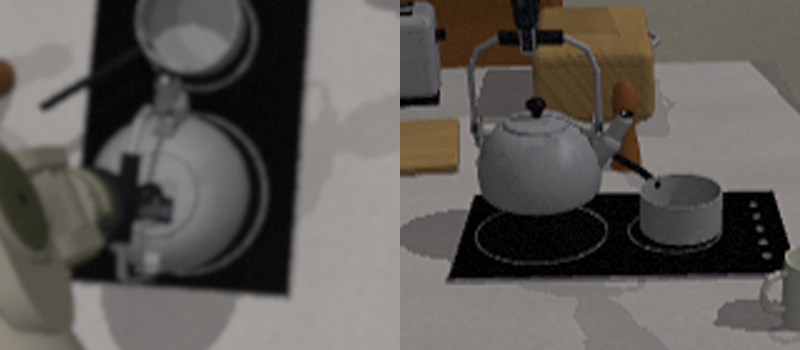

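Run:
```python
from h import *
def proj(n,X):
    c=C[n];u=c["intrinsics"]@(c["R"]@np.array(X)+c["t"]);return u[:2]/u[2]
S=lambda q:(q-[180-.3,100-.3])*2.5+[400,0]
T=lambda q:(q-[130-.3,190-.3])*2.5
b=.317-.240
for dx in(0,.004):
  for k,z in(("bar",.24),("knob",.135),("lid",.108),("belly",.035)):
    P=[.4296+dx,.298,b+z];print(dx,k,S(proj("side",P)),T(proj("top",P)))
for o in(-1,1):
    print("belly x edges",S(proj("side",[.4296+o*.095,.298,b+.035])),"pivot",S(proj("side",[.4296+o*.07,.298,b+.105])), "barend",S(proj("side",[.4296+o*.046,.298,b+.24])))
```

```text
0 bar [530.0136  37.6563] [126.4494 202.3711]
0 knob [534.6918 107.6971] [150.8266 198.7125]
0 lid [535.8426 124.926 ] [156.409  197.8747]
0 belly [538.8541 170.0121] [170.3224 195.7866]
0.004 bar [532.8329  37.5935] [126.6492 198.4142]
0.004 knob [537.4122 107.6257] [151.0001 195.1091]
0.004 lid [538.5387 124.8526] [156.5768 194.3522]
0.004 belly [541.4865 169.9337] [170.4761 192.4657]
belly x edges [476.1014 171.8815] pivot [488.7009 128.1136] barend [497.5265  38.3798]
belly x edges [601.1633 168.1559] pivot [582.9855 125.5362] barend [562.3814  36.9354]
```

Call:
drive_tool --series '[[[0.01, 0.004, 0.05, 0, 0, 0], [0.01, 0.004, 0.1, 0, 0, 0], [0, 0, 0.12, 0, 0, 0], [0, 0, 0.1, 0, 0, 0], [0, 0, 0.07, 0, 0, 0], [0, 0, 0.04, 0, 0, 0], [0, 0, 0.03, 0, 0, 0], [0, 0, 0.02, 0, 0, 0], [0, 0, 0.02, 0, 0, 0], [0, 0, 0.01, 0, 0, 0], [0, 0, 0, 0, 0, 0], [0, 0, 0, 0, 0, 0]]]'

```text
clock: 16.65
tcp_pos: [0.4278, 0.2995, 0.242]
orientation: [0.004, 0.031, 1.0, -0.002]
wrist_force: [0.2, 0.5, -7.7]
finger_gap: 0.0198
grip_force: 78.8
```

Call:
drive_tool --series '[[[0, 0, 0.01, 0, 0, 0], [0, 0, 0.01, 0, 0, 0], [0, 0, 0.01, 0, 0, 0], [0, 0, 0, 0, 0, 0], [0, 0, 0, 0, 0, 0]]]'

```text
clock: 17.27
tcp_pos: [0.4278, 0.2994, 0.2382]
orientation: [0.004, 0.031, 1.0, -0.002]
wrist_force: [-0.9, -0.3, -7.6]
finger_gap: 0.0198
grip_force: 78.7
```

Call:
drive_tool --series '[[[0, 0, 0.008, 0, 0, 0], [0, 0, 0.008, 0, 0, 0], [0, 0, 0, 0, 0, 0], [0, 0, 0, 0, 0, 0]]]'

```text
clock: 17.77
tcp_pos: [0.4281, 0.2999, 0.2369]
orientation: [0.005, 0.031, 1.0, -0.001]
wrist_force: [0.1, 2.6, -2.7]
finger_gap: 0.0198
grip_force: 79.2
```

Call:
drive_tool --series '[[[0, 0, 0.008, 0, 0, 0], [0, 0, 0, 0, 0, 0], [0, 0, 0, 0, 0, 0]]]'

```text
clock: 18.15
tcp_pos: [0.4282, 0.3002, 0.2367]
orientation: [0.005, 0.03, 1.0, -0.001]
wrist_force: [-2.1, 3.5, 6.9]
finger_gap: 0.0197
grip_force: 80.2
```

Call:
drive_tool --series '[[[0, 0, -0.005, 0, 0, 0], [0, 0, 0, 0, 0, 0]]]'

```text
clock: 18.4
tcp_pos: [0.4282, 0.3, 0.2368]
orientation: [0.005, 0.031, 1.0, -0.001]
wrist_force: [-2.4, 3.5, 5.0]
finger_gap: 0.0204
grip_force: 80.0
```

Call:
drive_tool --series '[[[0, 0, 0, 0, 0, 0], [0, 0, 0, 0, 0, 0], [0, 0, 0, 0, 0, 0], [0, 0, 0, 0, 0, 0], [0, 0, 0, 0, 0, 0], [0, 0, 0, 0, 0, 0]]]' --jaw 0.6 --grip_force 20

```text
clock: 19.15
tcp_pos: [0.4278, 0.2994, 0.2359]
orientation: [0.004, 0.031, 1.0, -0.002]
wrist_force: [0.8, -0.3, 0.1]
finger_gap: 0.068
grip_force: 0.0
```

Call:
drive_tool --series '[[[0, 0, -0.1, 0, 0, 0], [0, 0, -0.2, 0, 0, 0], [0, 0, -0.3, 0, 0, 0], [0, 0, -0.3, 0, 0, 0], [0.4, 0, 0, 0, 0, 0], [0, -0.45, 0, 0, 0, 0], [0, -0.45, 0, 0, 0, 0], [0, -0.45, 0, 0, 0, 0], [0, -0.45, 0, 0, 0, 0], [0, 0, 0, 0, 0, 0], [0, 0, 0, 0, 0, 0]]]'

```text
clock: 20.52
tcp_pos: [0.3659, 0.0873, 0.3451]
orientation: [0.005, 0.031, 0.999, -0.002]
wrist_force: [-0.0, 0.6, 0.3]
finger_gap: 0.0686
grip_force: 0.0
```

Run:
```python
from h import *
t=viewer.read_camera("top");s=viewer.read_camera("side")
for n in("top","side"):
  for d in models.silhouettes("kettle",n)[:1]:
    ys,xs=np.where(d["region"]);print(n,d["score"],d["location"],xs.min(),xs.max(),ys.min(),ys.max())
a=cv2.resize(t[190:330,130:290,::-1],(400,350),interpolation=cv2.INTER_CUBIC);b=cv2.resize(s[100:240,180:340,::-1],(400,350),interpolation=cv2.INTER_CUBIC)
cv2.imwrite("pics/c7.png",np.hstack([a,b]))
def proj(n,X):
    c=C[n];u=c["intrinsics"]@(c["R"]@np.array(X)+c["t"]);return u[:2]/u[2]
S=lambda q:(q-[180-.3,100-.3])*2.5+[400,0]
T=lambda q:(q-[130-.3,190-.3])*2.5
for k,z in(("bar",.246),("knob",.148),("belly",.041)):
    P=[.4296,.2995,z];print(k,S(proj("side",P)),T(proj("top",P)))
```

```text
top 0.95 [199.9, 266.1] 172 231 221 302
side 0.7 [236.3, 176.3] 209 272 132 202
bar [533.2571  85.2225] [142.0498 199.7862]
knob [537.4258 147.666 ] [162.4003 196.7512]
belly [541.6847 211.4602] [181.2462 193.9405]
```

View pics/c7.png

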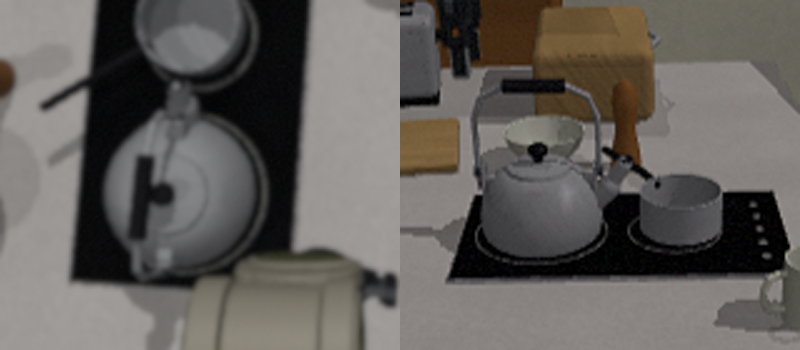

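The handle is upright (bar at (533,86), predicted (533,85)) and the kettle stands inside the ring in both views. The pan hasn't moved.

```bash
python3 -c "
from workcell import order
print(order.hand_in())"
```

```text
the job is handed in; nothing more can be done
None
```

The kettle is standing within the larger cooking ring with its handle up at the upright stop, the robot is clear of it, and I handed the job in at about 21 s of the 61 s limit; the hand-in returned no verdict.

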